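# Free the safety bolt and open the file case

### The job

Open the small wooden file case on the mat. Slide the safety bolt on its lid gently along until it comes up against its stop, so that the hasp on the front is free; then lift the hasp by its lip and swing the lid up until it stands open, upright or a little beyond, and stays there. Do not ram the bolt into its stop, do not pull hard on the hasp while the bolt still blocks it, and leave the other things on the mat where they are.

Things in the scene. Friction and masses are not known exactly. Their poses are not given: they have to be found in the camera images.
- case: wooden case with steel fittings, 140 (x) x 210 (y) x 80 mm, fixed to the mat. Origin: centre of its underside; own -x is the front (hasp), +x the back (hinge), +y the side to which the bolt slides. Lid: top 16 mm, from z 64 to 80. The bolt lies on the lid along the front edge, y from 0 to +95 mm. Nothing else stands on the lid.
- bolt_knob (a point): centre of the bolt's steel knob, 18 (along case x) x 14 (along y) x 11 mm high; its top is 107 mm over the mat. Under it runs the 10 mm wide tongue (top 95 mm over the mat), held by two low straps 24 mm to the -y and 38 mm to the +y side of the knob's first place; straps and the hasp's heel (42 mm to the -y side) rise to 98 mm. Push the knob towards the case's +y.
- safety_bolt (a joint): travel of the knob towards the case's +y, m, 0 to 0.028; rubs with about 2.5 N and stays where left. The tongue's other end blocks the hasp's heel. The tongue is clamped to the knob at a setting that differs by up to 10 mm either way and no reading tells: the heel is free after 4 to 24 mm, and 1.5 mm later the tongue meets a hard steel stop. Keep the push on the stop well under 12 N.
- hasp_lip (a point): middle of the rolled edge of the hasp's lip, the place to pinch: a round steel bar, 9 mm thick, 26 mm long (along case y), with a 5 mm pin standing 3 mm out at each end (32 mm over all), 31 mm in front of the case and 44 mm over the mat when shut. Pinched by its two pin ends it turns between the fingers. Beside its ends 25 mm and more are free.
- hasp_pin (a point): middle of the hasp's pin, along case y, at the lid's front top edge (6 mm in front of it, 2.5 mm over the lid's top); it moves with the lid. The lip's rolled edge is 24.6 mm further out and 38.9 mm lower (46 mm from the pin) when shut.
- hasp (a joint): hasp angle, rad: 0 shut (hanging down the front), swings out and up to its stop at 1.6; light friction, stays where left. Its claw holds the lid until about 0.27 rad. While the bolt blocks it, it has 0.04 rad of play, then springs back with growing force; 7 N at the lip puts 25 N, the limit, on the bolt (at 0.2 to 0.35 rad). Free, it needs 1 N besides what the grip itself rubs.
- lid_hinge (a point): middle of the lid's hinge line, along case y, at the case's back edge (70 mm behind the case's centre), 64 mm over the mat. The hasp's pin is 146 mm in front of it and 18.5 mm above when shut.
- lid (a joint): lid angle, rad: 0 shut, 1.57 upright, stop at 1.75. Stiff hinge: stays at any angle; takes about 5 N at the front edge to raise. The raised hasp, at its stop, serves as its handle.
- flux_bottle: small brown glass bottle with a black cap, 36 mm wide, 82 mm high, standing to the right of the case; origin centre of its base. To be left alone.
- borax_dish: low round stoneware dish, 73 mm wide, 18 mm high, to the right of the case; origin centre of its base. To be left alone.
- brass_brush: wooden brush with brass bristles, 170 mm long, lying behind the case; origin under its middle. To be left alone.

How it is judged:
By the outcome, as a careful person would: the job done as asked, in the order asked, and still so for the second after the job is handed in, with the robot touching nothing.
It also fails if it takes over 48 s, if anything falls off the work surface, if the arm or the gripper's body presses on something with over 40 N, if the wrist force passes 120 N, or if a joint passes its speed limit or range.

### The arm

A 7-joint arm with a two-finger parallel gripper is mounted at the origin on a cart in front of the work surface, level with it; the furniture and walls round the work are solid. World frame = base frame: x ahead of the robot, y to its left, z up, the work surface at z = 0. Lengths are in m, angles in rad, forces in N, time in s.
With the tool pointing down it reaches from about 0.425 to 1.025 m from the base axis. Payload 9.4 kg.
Tool frame: the origin (TCP) lies midway between the tips of the shut fingers; the grasp point (between the pads) lies 19 mm behind it (robot.hold_point_z is the distance from the TCP to the grasp point, in m); z points along the fingers, y is the line along which they close (so a half turn about z gives the same grasp; the last joint's range is limited). The gripper opens to 93 mm and grips with 3 to 60 N. Pads are 15 mm wide; open, the fingers measure 128 mm over their backs; the gripper's body (75 mm by 188 mm) begins 65 mm behind the grasp point.
Start: joints at [-1.196, 0.599, -0.003, 1.599, 0.002, 0.943, -0.08], TCP at [0.317, 0.652, 0.219] pointing down, gripper open.
Joint ranges: [-2.57, 2.57], [-0.35, 1.97], [-1.29, 1.29], [0.11, 2.56], [-1.05, 4.19], [0.11, 1.86], [-2.63, 2.63]. Speed limits (rad/s): [2.22, 2.22, 3.01, 3.01, 3.14, 3.14, 3.14].

### API

Orientations are given as a unit quaternion [w, x, y, z].
In Python, from workcell import robot gives the robot as it stands. The module is installed in compiled form; this text tells all that it offers.
- The arm moves only by the tool step_arm, never from a script. Its argument "rows" is a list of rows, each an object with "offset": the shift along the world's x, y, z in mm, a list of three; "rotation": the turn, a rotation vector about the world's x, y, z in degrees, a list of three; "fingers": the opening, from 0 (shut) to 1 (fully open). A call has 1 to 20 rows; each row is the pose to reach, as a shift and turn from the pose commanded when the call began; what a row does not reach only later rows make up. A row lasts 1/10 s, in which the tool goes at most 50 mm and 8.59 degrees, less where a joint would pass 70% of its speed; a pose out of reach is approached as far as the arm can. A call with a gripper value outside its range is refused whole. The fingers move at their own pace and stop on an object; "newtons" is the grip in N (left out, the last holds). Time passes only in rows, so rows that repeat a pose let the fingers close. It gives the time, the measured TCP pose, the force, the opening and the grip force at its end, in the units of the state.
- robot.get_state(): the state, without advancing time (a new reading comes with each control period).
- robot.get_image(name): name is "side" or "top" or "wrist"; returns the picture (420x560x3 uint8, blue, green, red); there is no depth.
- robot.calibration(name): a dict with "intrinsics" (3x3 intrinsics, pixels), "rvec" (rotation vector, rad) and "tvec" (3), from world to camera coordinates, as OpenCV has them; the wrist camera has in their place "tool_from_camera" (4x4, takes a point from camera to tool coordinates, whose origin is the TCP and whose axes are the flange's). Camera axes: x right, y down, z forward; pixel columns grow to the right and rows downward; lengths in m; the calibration is good to about 2 mm. A picture is of the moment at which its call begins: read the wrist's pose just before it. calibration takes no time and is no camera call.
- robot.sign_off(): hands the job in; it is judged then, once.
The state is a dict: "t": time; "qpos": joint angles; "joint_velocities": joint speeds; "effort": joint torques, N m; "eef_pos": TCP position; "orientation": TCP orientation; "ft_force": force on the tool from outside, world axes, zero at the start; "wrist_torque": the same for the moment, N m; "finger_gap": opening from 0.0 (shut) to 1.0 (fully open); "gripper_force": force on a finger pad.
Only numpy, scipy, OpenCV 4.12 (cv2) and the standard library are available. Lean on these libraries where they do the work, as an engineer would, in place of code of your own. Each camera call takes 0.05 s, during which the arm holds its last target. There are 200 camera calls.

## Working session

There is one attempt and no reset: what is moved stays moved. The work goes in short steps, Python scripts to look and compute and a tool call to move; the robot and the scene stay as the last step left them, time stands still between calls to the robot, and variables do not carry over. Pictures are saved under pics/ and viewed, at most 10 in all, crops included, and the job is handed in when it is done.

Besides the shell and the picture viewer there is one more tool, called after "Request:" as a command line: name --argument value ..., lists and objects as JSON in quotes. step_arm: Moves the arm, as the interface text tells. Its arguments: {"type":"object","properties":{"rows":{"type":"array","items":{"type":"object","properties":{"offset":{"type":"array","items":{"type":"number"}},"rotation":{"type":"array","items":{"type":"number"}},"fingers":{"type":"number"}}}},"newtons":{"type":"number"}},"required":["rows"]}

```bash
mkdir -p pics
cat > h.py <<'E'
import numpy as np,cv2
from workcell import robot
from scipy.spatial.transform import Rotation as R
def cam(n):
    c=robot.calibration(n);K=np.array(c["intrinsics"],float)
    return K,np.array(c["rvec"],float).ravel(),np.array(c["tvec"],float).ravel()
def ray(n,uv):
    K,r,t=cam(n);M=cv2.Rodrigues(r)[0];d=M.T@np.linalg.solve(K,[uv[0],uv[1],1.]);return -M.T@t,d
def at_z(n,uv,z):
    o,d=ray(n,uv);return o+d*(z-o[2])/d[2]
def proj(n,P):
    K,r,t=cam(n);return cv2.projectPoints(np.array(P,float).reshape(-1,3),r,t,K,None)[0].reshape(-1,2)
E
python3 - <<'E'
from h import *
for n in("top","side"):
    im=robot.get_image(n);cv2.imwrite(f"pics/{n}0.png",im);K,r,t=cam(n);print(n,K.tolist(),(-cv2.Rodrigues(r)[0].T@t).round(3))
print(robot.calibration("wrist"));print(robot.get_state(),robot.hold_point_z)
a=cv2.imread("pics/top0.png");cv2.imwrite("pics/t1.png",cv2.resize(a,(784,588),interpolation=cv2.INTER_CUBIC))
a=cv2.imread("pics/side0.png");cv2.imwrite("pics/s1.png",cv2.resize(a,(784,588),interpolation=cv2.INTER_CUBIC))
E
```

```text
top [[483.8875696612159, 0.0, 285.50293505246293], [0.0, 483.8875696612159, 206.121599550678], [0.0, 0.0, 1.0]] [ 0.476 -0.046  1.106]
side [[460.25918625310106, 0.0, 284.81119662878996], [0.0, 460.25918625310106, 206.33890951381335], [0.0, 0.0, 1.0]] [0.276 0.383 0.872]
{'intrinsics': array([[375.6385646 ,   0.        , 286.27162565],
       [  0.        , 375.6385646 , 214.18771293],
       [  0.        ,   0.        ,   1.        ]]), 'tool_from_camera': array([[-2.85163164e-04, -9.54882273e-01, -2.96984450e-01,
         8.23739344e-02],
       [ 9.99999932e-01, -2.03399563e-04, -3.06213025e-04,
         6.02778247e-04],
       [ 2.31990882e-04, -2.96984517e-01,  9.54882266e-01,
        -1.65783324e-01],
       [ 0.00000000e+00,  0.00000000e+00,  0.00000000e+00,
         1.00000000e+00]])}
{'t': 0.1, 'qpos': array([-1.19571809,  0.60007746, -0.00253665,  1.6000286 ,  0.00183404,
        0.9429033 , -0.0797867 ]), 'joint_velocities': array([ 0.00032694, -0.00119301, -0.00141111, -0.00190046, -0.00096587,
        0.0006877 , -0.00128453]), 'effort': array([ 4.45187543e-03, -7.66560459e+01,  1.50153995e+00, -2.52937210e+01,
       -5.23913407e-02,  1.36710351e-02,  3.10123460e-05]), 'eef_pos': array([0.31634782, 0.65186519, 0.21783067]), 'orientation': array([-7.80791406e-05,  2.23930904e-01,  9.74604766e-01, -7.03356304e-04]), 'ft_force': array([0.01970957, 0.16074924, 0.08314826]), 'wrist_torque': array([ 0.02166631, -0.01131984,  0.02170706]), 'gripper_force': 0.0, 'finger_gap': 1.0014776843338866} 0.0188
```

View pics/t1.png

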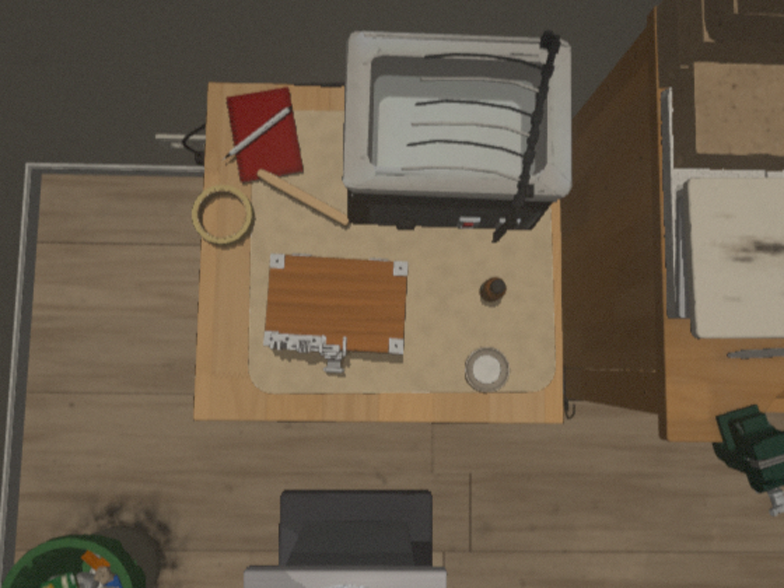

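View pics/s1.png

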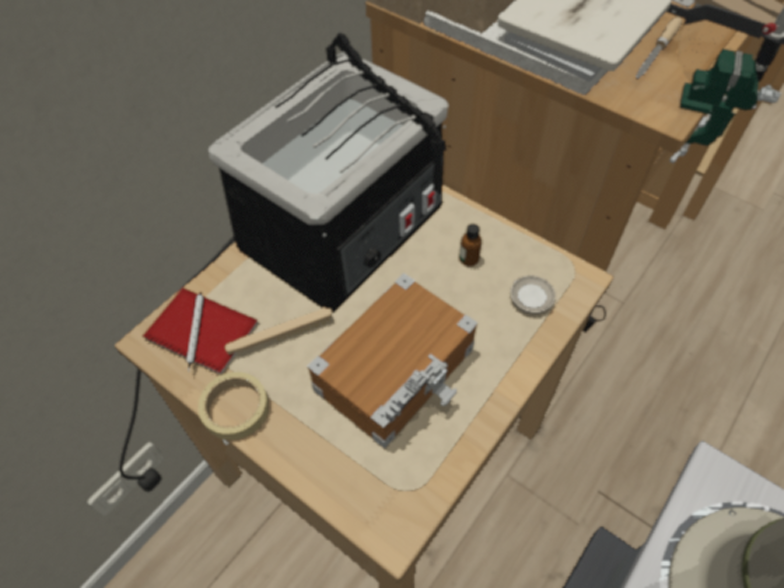

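Run:
```python
from h import *
a=cv2.imread("pics/top0.png")[170:280,180:300]
b=cv2.imread("pics/side0.png")[190:320,215:345]
a=cv2.resize(a,None,fx=4.5,fy=4.5,interpolation=cv2.INTER_CUBIC)
cv2.imwrite("pics/tc.png",a)
cv2.imwrite("pics/sc.png",cv2.resize(b,None,fx=4.5,fy=4.5,interpolation=cv2.INTER_CUBIC))
```

```text
(no output)
```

View pics/tc.png

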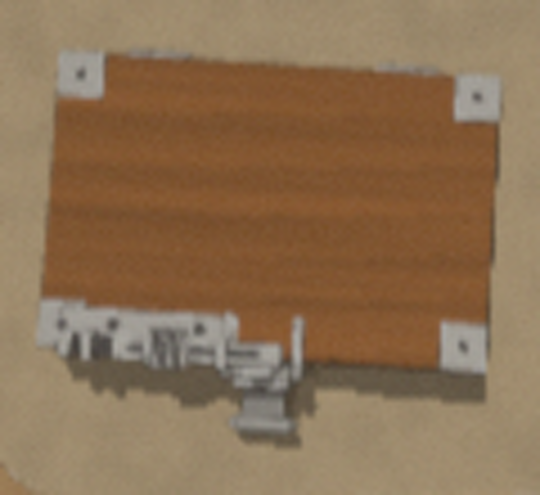

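View pics/sc.png

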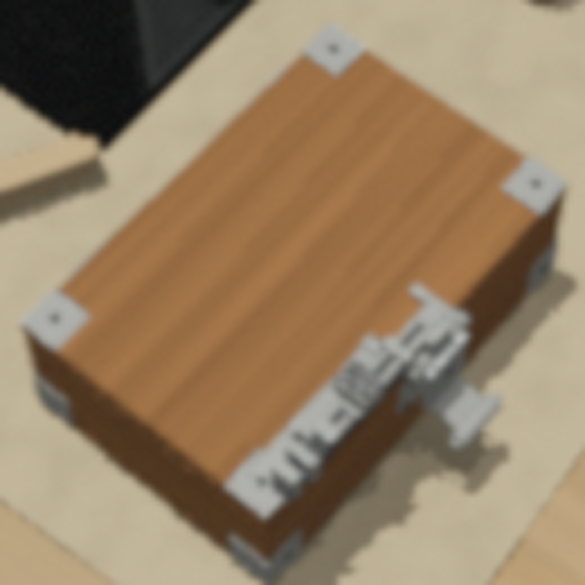

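```bash
cat >> h.py <<'E'
def case(p):
    x,y,th=p;c,s=np.cos(th),np.sin(th)
    return lambda q:np.array([x+c*q[0]-s*q[1],y+s*q[0]+c*q[1],q[2]])
E
python3 - <<'E'
from h import *
from scipy.optimize import least_squares
L=[(70,105),(70,-105),(-70,-105),(-70,105)]
o={"top":[(60,50),(500,75),(486,374),(37,345)],"side":[(22,325),(335,28),(567,188),(265,520)]}
off={"top":(180,170),"side":(215,190)}
px={n:(np.array(o[n])+.5)/4.5-.5+off[n] for n in o}
def res(p,ns):
    T=case(p);P=[T((a/1e3,b/1e3,.08)) for a,b in L]
    return np.concatenate([(proj(n,P)-px[n]).ravel() for n in ns])
for ns in(["top"],["side"],["top","side"]):
    s=least_squares(res,[.47,.06,0],args=(ns,));print(ns,s.x.round(4),s.fun.round(1))
T=case(s.x)
pts={"lip":(-.101,None,.044)}
# lip in images
for n,uv in(("top",(265,424)),("side",(476,418))):
    u=(np.array(uv)+.5)/4.5-.5+off[n];w=at_z(n,u,.044);d=w[:2]-s.x[:2];c,sn=np.cos(s.x[2]),np.sin(s.x[2])
    print("lip",n,w.round(4),"case",(c*d[0]+sn*d[1]).round(4),(-sn*d[0]+c*d[1]).round(4))
# other objects from the 1.4x pics
for nm,uv,z in(("bottle",(493,290),.082),("dish",(486,370),.018),("tankedge",(350,225),.0),("tanktopL",(346,190),.2)):
    print(nm,at_z("top",np.array(uv)/1.4,z).round(3))
for y in(0.02,.03,.04,.05,.06):
  for n in off: print(y,n,((proj(n,[T((-.058,y,.107))])-off[n]+.5)*4.5-.5).round(0), ((proj(n,[T((-.101,y-.04,.044))])-off[n]+.5)*4.5-.5).round(0))
E
```

```text
['top'] [ 0.5644  0.0188 -0.0447] [-0.1  0.   0.4  0.4 -0.2 -0.6 -0.1  0.2]
['side'] [ 0.5641  0.0207 -0.0508] [-0.4 -0.1 -0.4 -0.4  0.9 -0.2 -0.1  0.4]
['top', 'side'] [ 0.5643  0.0197 -0.0477] [-0.4 -0.1  0.   0.6 -0.7 -0.4 -0.6  0.  -0.1 -0.3 -0.4 -0.7  1.  -0.7
  0.3 -0. ]
lip top [0.4637 0.0219 0.044 ] case -0.1006 -0.0026
lip side [0.4659 0.0234 0.044 ] case -0.0985 -0.0011
bottle [ 0.587 -0.22   0.082]
dish [ 0.465 -0.22   0.018]
tankedge [0.701 0.003 0.   ]
tanktopL [0.709 0.001 0.2  ]
0.02 top [[213. 329.]] [[301. 427.]]
0.02 side [[377. 329.]] [[507. 391.]]
0.03 top [[191. 327.]] [[280. 426.]]
0.03 side [[362. 346.]] [[493. 407.]]
0.04 top [[169. 326.]] [[259. 424.]]
0.04 side [[346. 362.]] [[479. 423.]]
0.05 top [[147. 325.]] [[239. 423.]]
0.05 side [[331. 379.]] [[465. 439.]]
0.06 top [[125. 323.]] [[218. 422.]]
0.06 side [[315. 396.]] [[451. 455.]]
```

Request:
step_arm --rows '[{"offset": [48, -148, 0], "rotation": [0, 0, -17], "fingers": 0.5}, {"offset": [48, -148, 0], "rotation": [0, 0, -17], "fingers": 0.5}, {"offset": [48, -148, 0], "rotation": [0, 0, -17], "fingers": 0.5}, {"offset": [96, -295, 0], "rotation": [0, 0, -34], "fingers": 0.5}, {"offset": [96, -295, 0], "rotation": [0, 0, -34], "fingers": 0.5}, {"offset": [96, -295, 0], "rotation": [0, 0, -34], "fingers": 0.5}, {"offset": [144, -443, 0], "rotation": [0, 0, -51], "fingers": 0.5}, {"offset": [144, -443, 0], "rotation": [0, 0, -51], "fingers": 0.5}, {"offset": [144, -443, 0], "rotation": [0, 0, -51], "fingers": 0.5}, {"offset": [191, -590, 0], "rotation": [0, 0, -66.8], "fingers": 0.5}, {"offset": [191, -590, 0], "rotation": [0, 0, -66.8], "fingers": 0.5}, {"offset": [191, -590, 0], "rotation": [0, 0, -66.8], "fingers": 0.5}, {"offset": [191, -590, 0], "rotation": [0, 0, -66.8], "fingers": 0.5}, {"offset": [191, -590, 0], "rotation": [0, 0, -66.8], "fingers": 0.5}]' --newtons 4

```text
t: 1.5
eef_pos: [0.5081, 0.0587, 0.2187]
orientation: [0.001, 0.725, 0.688, -0.0]
ft_force: [0.9, 0.8, -0.0]
finger_gap: 0.5
gripper_force: 0.0
```

```bash
cat >> h.py <<'E'
def wproj(s,P):
    c=robot.calibration("wrist");K=c["intrinsics"];X=np.eye(4);q=s["orientation"]
    X[:3,:3]=R.from_quat(q,scalar_first=True).as_matrix();X[:3,3]=s["eef_pos"]
    W=np.linalg.inv(X@c["tool_from_camera"]);P=np.array(P,float).reshape(-1,3)
    return cv2.projectPoints(P,cv2.Rodrigues(W[:3,:3])[0],W[:3,3],K,None)[0].reshape(-1,2)
def wray_z(s,uv,z):
    c=robot.calibration("wrist");K=c["intrinsics"];X=np.eye(4)
    X[:3,:3]=R.from_quat(s["orientation"],scalar_first=True).as_matrix();X[:3,3]=s["eef_pos"];X=X@c["tool_from_camera"]
    d=X[:3,:3]@np.linalg.solve(K,[*uv,1.]);return X[:3,3]+d*(z-X[2,3])/d[2]
E
python3 - <<'E'
from h import *
s=robot.get_state();im=robot.get_image("wrist");print(s)
np.save("s1.npy",s,allow_pickle=True)
T=case((.5643,.0197,-.0477))
for q in[(-.058,.04,.107),(-.101,-.001,.044),(-.07,.105,.08)]: print(q,wproj(s,T(q)).round(0))
u=wproj(s,T((-.06,.03,.1)))[0].round().astype(int);print(u)
x0=int(np.clip(u[0]-130,0,300));y0=int(np.clip(u[1]-100,0,220));print(x0,y0)
cv2.imwrite("pics/w1.png",cv2.resize(im[y0:y0+200,x0:x0+260],None,fx=3,fy=3,interpolation=cv2.INTER_CUBIC))
# triangulate tank rim corner / bottom
def tri(a,b):
    o,d=ray("top",np.array(a)/1.4);p,e=ray("side",np.array(b)/1.4);m=np.linalg.lstsq(np.c_[d,-e],p-o,rcond=None)[0];return ((o+d*m[0]+p+e*m[1])/2).round(3)
print("rim front left",tri((347,192),(318,220)),"rim front right",tri((570,195),(447,110)))
E
```

```text
{'t': 1.5, 'qpos': array([-0.49285351,  0.35930572,  0.35656074,  2.09875472, -0.18704159,
        0.71288448, -0.06766326]), 'joint_velocities': array([-0.05443994, -0.00050728, -0.05035322,  0.00629237, -0.00860466,
        0.00075523, -0.05034567]), 'effort': array([ 1.81486398e+00, -4.90965307e+01,  5.10792956e+00, -2.02703100e+01,
        5.06174786e-02, -1.53976138e-02,  6.25076182e-01]), 'eef_pos': array([0.5081268 , 0.05872028, 0.2186758 ]), 'orientation': array([ 5.22174403e-04,  7.25421363e-01,  6.88304815e-01, -2.35453028e-04]), 'ft_force': array([ 0.86653406,  0.83124971, -0.03258469]), 'wrist_torque': array([-0.04540036,  0.08110425,  0.05245838]), 'gripper_force': 0.0, 'finger_gap': 0.49951719896180374}
(-0.058, 0.04, 0.107) [[285. 206.]]
(-0.101, -0.001, 0.044) [[241. 229.]]
(-0.07, 0.105, 0.08) [[269. 117.]]
[283 215]
153 115
rim front left [ 0.701 -0.     0.232] rim front right [ 0.706 -0.303  0.213]
```

View pics/w1.png

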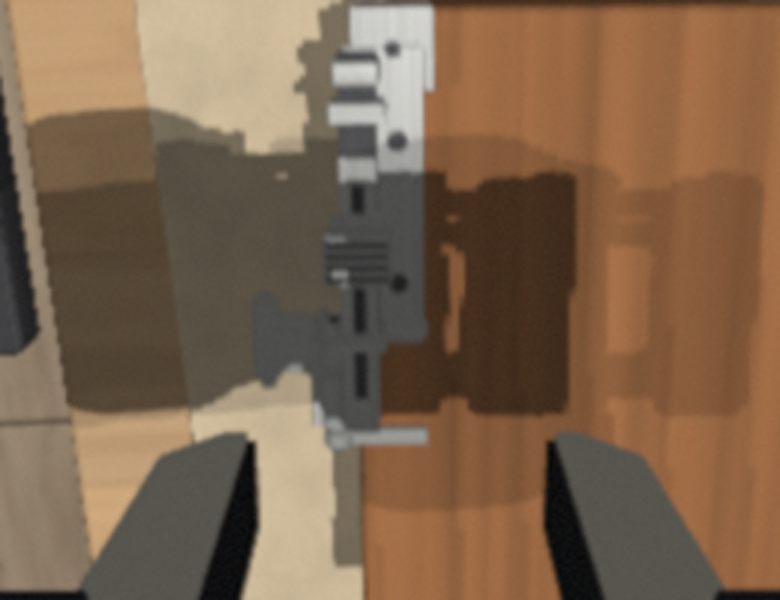

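Run:
```python
from h import *
s=np.load("s1.npy",allow_pickle=True).item();p=(.5643,.0197,-.0477)
def inv(w):
    d=w[:2]-np.array(p[:2]);c,sn=np.cos(p[2]),np.sin(p[2]);return np.array([c*d[0]+sn*d[1],-sn*d[0]+c*d[1]]).round(4)
for nm,uv,z in(("knob",(356.5,259),.107),("lip",(265,338),.044),("front edge low",(363,560),.08),("plateFL",(350,6),.0815)):
    w=wray_z(s,((uv[0]+.5)/3-.5+153,(uv[1]+.5)/3-.5+115),z);print(nm,w.round(4),inv(w))
q=R.from_quat(s["orientation"],scalar_first=True).as_matrix();print(q.round(3))
```

```text
knob [0.4982 0.0667 0.107 ] [-0.0683  0.0438]
lip [0.4638 0.025  0.044 ] [-0.1007  0.0005]
front edge low [ 0.4925 -0.0357  0.08  ] [-0.0691 -0.0588]
plateFL [0.4995 0.128  0.0815] [-0.0699  0.1051]
[[ 0.052  0.999  0.   ]
 [ 0.999 -0.052 -0.001]
 [-0.001  0.    -1.   ]]
```

Request:
step_arm --rows '[{"offset": [-10, 4, 0], "fingers": 0.4}, {"offset": [-10, 4, -40], "fingers": 0.4}, {"offset": [-10, 4, -75], "fingers": 0.4}, {"offset": [-10, 4, -100], "fingers": 0.4}, {"offset": [-10, 4, -106], "fingers": 0.4}, {"offset": [-10, 4, -106], "fingers": 0.4}, {"offset": [-10, 4, -106], "fingers": 0.4}]'

```text
$.rows[0]: bad value
```

Request:
step_arm --rows '[{"offset": [-10, 4, 0], "rotation": [0, 0, 0], "fingers": 0.4}, {"offset": [-10, 4, -40], "rotation": [0, 0, 0], "fingers": 0.4}, {"offset": [-10, 4, -75], "rotation": [0, 0, 0], "fingers": 0.4}, {"offset": [-10, 4, -100], "rotation": [0, 0, 0], "fingers": 0.4}, {"offset": [-10, 4, -106], "rotation": [0, 0, 0], "fingers": 0.4}, {"offset": [-10, 4, -106], "rotation": [0, 0, 0], "fingers": 0.4}, {"offset": [-10, 4, -106], "rotation": [0, 0, 0], "fingers": 0.4}]'

```text
t: 2.25
eef_pos: [0.4977, 0.0671, 0.1135]
orientation: [0.0, 0.723, 0.691, 0.0]
ft_force: [0.2, -0.2, 0.0]
finger_gap: 0.398
gripper_force: 0.0
```

Run:
```python
from h import *
s=robot.get_state();print(s["eef_pos"].round(4),s["ft_force"].round(2),s["joint_velocities"].round(3),s["qpos"].round(3))
```

```text
[0.4977 0.0671 0.1135] [ 0.18 -0.18  0.01] [ 0.005 -0.013  0.005 -0.005 -0.003 -0.003  0.005] [-0.428  0.511  0.257  2.211 -0.291  0.449  0.014]
```

Request:
step_arm --rows '[{"offset": [0, -1, -7], "rotation": [0, 0, 0], "fingers": 0.4}, {"offset": [0, -1, -14], "rotation": [0, 0, 0], "fingers": 0.4}, {"offset": [0, -1, -14], "rotation": [0, 0, 0], "fingers": 0.4}, {"offset": [0, -1, -14], "rotation": [0, 0, 0], "fingers": 0.1}, {"offset": [0, -1, -14], "rotation": [0, 0, 0], "fingers": 0.1}, {"offset": [0, -1, -14], "rotation": [0, 0, 0], "fingers": 0.1}, {"offset": [0, -1, -14], "rotation": [0, 0, 0], "fingers": 0.1}]' --newtons 4

```text
t: 2.95
eef_pos: [0.4975, 0.0652, 0.0988]
orientation: [0.0, 0.724, 0.69, -0.0]
ft_force: [-1.0, 0.3, 0.6]
finger_gap: 0.192
gripper_force: 4.0
```

Request:
step_arm --rows '[{"offset": [0, 1, 0], "rotation": [0, 0, 0], "fingers": 0.1}, {"offset": [0.1, 2, 0], "rotation": [0, 0, 0], "fingers": 0.1}, {"offset": [0.1, 3, 0], "rotation": [0, 0, 0], "fingers": 0.1}]'

```text
t: 3.25
eef_pos: [0.4976, 0.068, 0.0987]
orientation: [0.0, 0.724, 0.69, -0.0]
ft_force: [0.4, -2.6, 3.2]
finger_gap: 0.192
gripper_force: 4.0
```

Run:
```python
from h import *
s=robot.get_state();np.save("s2.npy",s,allow_pickle=True);im=robot.get_image("wrist");cv2.imwrite("pics/k2.png",im)
T=case((.5643,.0197,-.0477));print(s["eef_pos"].round(4),s["ft_force"].round(2),wproj(s,T((-.068,.042,.107))).round(0))
```

```text
[0.4976 0.068  0.0987] [ 0.37 -2.55  3.22] [[286. 290.]]
```

Request:
step_arm --rows '[{"offset": [0.1, 1, 0.5], "rotation": [0, 0, 0], "fingers": 0.1}, {"offset": [0.1, 2, 0.5], "rotation": [0, 0, 0], "fingers": 0.1}]'

```text
t: 3.5
eef_pos: [0.4977, 0.0702, 0.0989]
orientation: [0.0, 0.724, 0.69, -0.0]
ft_force: [1.2, -2.3, -3.5]
finger_gap: 0.193
gripper_force: 4.0
```

Request:
step_arm --rows '[{"offset": [0, 1, -0.2], "rotation": [0, 0, 0], "fingers": 0.1}, {"offset": [0.1, 2, -0.2], "rotation": [0, 0, 0], "fingers": 0.1}, {"offset": [0.1, 3, -0.2], "rotation": [0, 0, 0], "fingers": 0.1}]'

```text
t: 3.8
eef_pos: [0.4978, 0.0733, 0.0989]
orientation: [0.0, 0.723, 0.69, -0.0]
ft_force: [1.7, -1.9, -2.4]
finger_gap: 0.192
gripper_force: 4.0
```

Request:
step_arm --rows '[{"offset": [0, 1, -0.1], "rotation": [0, 0, 0], "fingers": 0.1}, {"offset": [0.1, 2, -0.1], "rotation": [0, 0, 0], "fingers": 0.1}, {"offset": [0.1, 3, -0.1], "rotation": [0, 0, 0], "fingers": 0.1}]'

```text
t: 4.1
eef_pos: [0.498, 0.0764, 0.0989]
orientation: [0.0, 0.723, 0.69, 0.0]
ft_force: [0.7, -2.0, -0.2]
finger_gap: 0.191
gripper_force: 4.0
```

Request:
step_arm --rows '[{"offset": [0, 1, 0], "rotation": [0, 0, 0], "fingers": 0.1}, {"offset": [0.1, 2, 0], "rotation": [0, 0, 0], "fingers": 0.1}, {"offset": [0.1, 3, 0], "rotation": [0, 0, 0], "fingers": 0.1}]'

```text
t: 4.4
eef_pos: [0.4981, 0.0793, 0.0989]
orientation: [0.0, 0.723, 0.69, 0.0]
ft_force: [0.8, -2.8, -1.4]
finger_gap: 0.189
gripper_force: 4.0
```

Run:
```python
from h import *
a=cv2.imread("pics/k2.png");im=robot.get_image("wrist");s=robot.get_state();print(s["eef_pos"].round(4),s["ft_force"].round(2))
c=np.vstack([a[210:350,150:420],im[210:350,150:420]])
cv2.imwrite("pics/k3.png",cv2.resize(c,None,fx=2.1,fy=2.1,interpolation=cv2.INTER_CUBIC))
```

```text
[0.4981 0.0795 0.0988] [ 0.79 -3.17 -0.08]
```

View pics/k3.png

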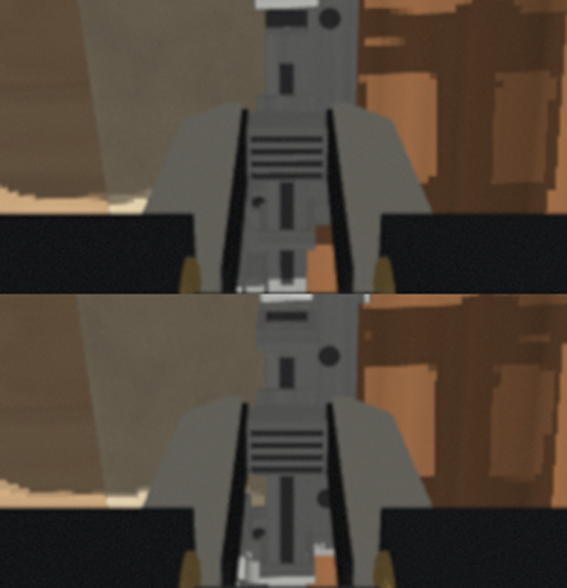

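Request:
step_arm --rows '[{"offset": [0, 1, 0], "rotation": [0, 0, 0], "fingers": 0.1}, {"offset": [0.1, 2, 0], "rotation": [0, 0, 0], "fingers": 0.1}, {"offset": [0.1, 3, 0], "rotation": [0, 0, 0], "fingers": 0.1}]'

```text
t: 4.75
eef_pos: [0.4983, 0.0824, 0.0989]
orientation: [0.0, 0.723, 0.69, 0.0]
ft_force: [1.0, -2.9, -0.7]
finger_gap: 0.192
gripper_force: 4.0
```

Request:
step_arm --rows '[{"offset": [0, 1, 0], "rotation": [0, 0, 0], "fingers": 0.1}, {"offset": [0.1, 2, 0], "rotation": [0, 0, 0], "fingers": 0.1}]'

```text
t: 4.95
eef_pos: [0.4984, 0.0842, 0.0988]
orientation: [0.0, 0.724, 0.69, 0.0]
ft_force: [0.2, -7.4, -0.9]
finger_gap: 0.193
gripper_force: 4.0
```

Request:
step_arm --rows '[{"offset": [0, 0.3, 0], "rotation": [0, 0, 0], "fingers": 0.1}]'

```text
t: 5.05
eef_pos: [0.4983, 0.0842, 0.0989]
orientation: [0.0, 0.724, 0.69, -0.0]
ft_force: [1.4, -5.3, -0.8]
finger_gap: 0.192
gripper_force: 4.0
```

Request:
step_arm --rows '[{"offset": [0, 0, 0], "rotation": [0, 0, 0], "fingers": 0.4}, {"offset": [0, 0, 0], "rotation": [0, 0, 0], "fingers": 0.4}, {"offset": [0, 0, 15], "rotation": [0, 0, 0], "fingers": 0.4}, {"offset": [0, 0, 50], "rotation": [0, 0, 0], "fingers": 0.48}, {"offset": [-10, -20, 90], "rotation": [0, 0, -8], "fingers": 0.48}, {"offset": [-20, -40, 100], "rotation": [0, 0, -16], "fingers": 0.48}, {"offset": [-35, -60, 100], "rotation": [0, 0, -24], "fingers": 0.48}, {"offset": [-35, -60, 100], "rotation": [0, 0, -32], "fingers": 0.48}, {"offset": [-35, -60, 100], "rotation": [0, 0, -40], "fingers": 0.48}, {"offset": [-35, -60, 100], "rotation": [0, 0, -48], "fingers": 0.48}, {"offset": [-35, -60, 100], "rotation": [0, 0, -56], "fingers": 0.48}, {"offset": [-35, -60, 100], "rotation": [0, 0, -64], "fingers": 0.48}, {"offset": [-35, -60, 100], "rotation": [0, 0, -72], "fingers": 0.48}, {"offset": [-35, -60, 100], "rotation": [0, 0, -80], "fingers": 0.48}, {"offset": [-35, -60, 100], "rotation": [0, 0, -88], "fingers": 0.48}, {"offset": [-35, -60, 100], "rotation": [0, 0, -90], "fingers": 0.48}, {"offset": [-35, -60, 100], "rotation": [0, 0, -90], "fingers": 0.48}, {"offset": [-35, -60, 100], "rotation": [0, 0, -90], "fingers": 0.48}]'

```text
t: 6.85
eef_pos: [0.4631, 0.0248, 0.1988]
orientation: [-0.0, 1.0, -0.022, -0.0]
ft_force: [0.1, -0.7, -0.1]
finger_gap: 0.479
gripper_force: 0.0
```

Run:
```python
from h import *
s=robot.get_state();im=robot.get_image("wrist");print(s["qpos"].round(3),s["eef_pos"].round(4),s["orientation"].round(3))
np.save("s3.npy",s,allow_pickle=True)
T=case((.5643,.0197,-.0477))
for q in[(-.068,.061,.107),(-.101,0,.044)]: print(q,wproj(s,T(q)).round(0))
print(R.from_quat(s["orientation"],scalar_first=True).as_matrix().round(3))
cv2.imwrite("pics/w3.png",im)
cv2.imwrite("pics/w3b.png",cv2.resize(im,(784,588),interpolation=cv2.INTER_CUBIC))
```

```text
[-0.78   0.424  0.845  2.234 -0.51   0.682 -1.186] [0.4631 0.0248 0.1988] [-0.     1.    -0.022 -0.   ]
(-0.068, 0.061, 0.107) [[199. 173.]]
(-0.101, 0, 0.044) [[287. 197.]]
[[ 0.999 -0.043 -0.   ]
 [-0.043 -0.999  0.   ]
 [-0.    -0.    -1.   ]]
```

View pics/w3b.png

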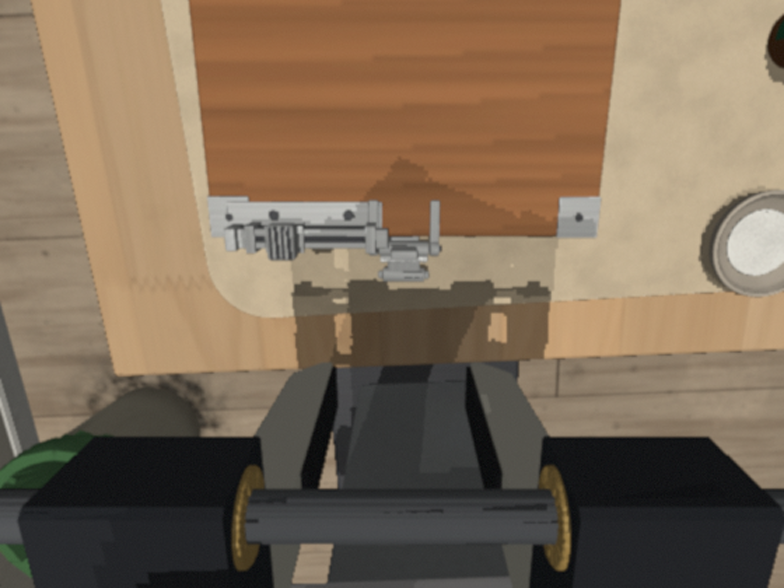

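Request:
step_arm --rows '[{"offset": [0, 0, -45], "rotation": [0, 0, 0], "fingers": 0.48}, {"offset": [0, 0, -85], "rotation": [0, 0, 0], "fingers": 0.48}, {"offset": [0, 0, -115], "rotation": [0, 0, 0], "fingers": 0.48}, {"offset": [0, 0, -140], "rotation": [0, 0, 0], "fingers": 0.48}, {"offset": [0, 0, -157], "rotation": [0, 0, 0], "fingers": 0.48}, {"offset": [0, 0, -164], "rotation": [0, 0, 0], "fingers": 0.48}, {"offset": [0, 0, -164], "rotation": [0, 0, 0], "fingers": 0.48}, {"offset": [0, 0, -164], "rotation": [0, 0, 0], "fingers": 0.48}]'

```text
t: 7.7
eef_pos: [0.4635, 0.0244, 0.0354]
orientation: [-0.0, 1.0, -0.023, 0.0]
ft_force: [0.3, 0.4, -0.4]
finger_gap: 0.48
gripper_force: 0.0
```

Request:
step_arm --rows '[{"offset": [0, 0, 0], "rotation": [0, 0, 0], "fingers": 0.2}, {"offset": [0, 0, 0], "rotation": [0, 0, 0], "fingers": 0.2}, {"offset": [0, 0, 0], "rotation": [0, 0, 0], "fingers": 0.2}, {"offset": [0, 0, 0], "rotation": [0, 0, 0], "fingers": 0.2}, {"offset": [0, 0, 0], "rotation": [0, 0, 0], "fingers": 0.2}]' --newtons 12

```text
t: 8.2
eef_pos: [0.4636, 0.0239, 0.0352]
orientation: [0.0, 1.0, -0.024, 0.001]
ft_force: [-0.2, -5.4, 4.7]
finger_gap: 0.332
gripper_force: 12.0
```

Run:
```python
from h import *
s=robot.get_state();P=s["eef_pos"];print(P.round(4),s["qpos"].round(3),s["ft_force"].round(2))
# path of lip relative to now, world mm (case dir: out=-x case)
ux=np.array([np.cos(-.0477),np.sin(-.0477)])
r0=np.array([-24.6,-38.9]);H0=np.array([-146.,18.5])
def rot(v,a): # positive: -x side goes up
    c,sn=np.cos(a),np.sin(a);return np.array([c*v[0]+sn*v[1],-sn*v[0]+c*v[1]])
# hasp opening: (-,-) -> (-,+)  
def off(h,l):
    v=rot(H0+rot(r0,h),l)-(H0+r0);return (ux*v[0]).tolist()+[v[1]]
for h in np.r_[.05,.1,.2,.3,.4:1.61:.2]: print("h",round(h,2),np.round(off(h,0),1))
for l in np.arange(.1,1.75,.1): print("l",round(l,2),np.round(off(1.6,l),1))
print(np.round(off(1.6,1.62),1),np.round(off(1.6,1.65),1))
```

```text
[0.4636 0.0239 0.0352] [-0.419  0.66   0.361  2.345 -0.927  0.273 -0.839] [-0.21 -5.39  4.68]
h 0.05 [-1.9  0.1  1.3]
h 0.1 [-3.8  0.2  2.7]
h 0.2 [-7.2  0.3  5.7]
h 0.3 [-10.4   0.5   9. ]
h 0.4 [-13.2   0.6  12.7]
h 0.6 [-17.6   0.8  20.7]
h 0.8 [-20.4   1.   29.4]
h 1.0 [-21.4   1.   38.6]
h 1.2 [-20.5   1.   47.7]
h 1.4 [-17.9   0.9  56.5]
h 1.6 [-13.5   0.6  64.6]
l 0.1 [-8.2  0.4 82.8]
l 0.2 [-1.100e+00  1.000e-01  1.003e+02]
l 0.3 [  7.7  -0.4 117.1]
l 0.4 [ 18.2  -0.9 132.9]
l 0.5 [ 30.1  -1.4 147.5]
l 0.6 [ 43.5  -2.1 160.9]
l 0.7 [ 58.2  -2.8 172.9]
l 0.8 [ 73.9  -3.5 183.3]
l 0.9 [ 90.7  -4.3 192.2]
l 1.0 [108.2  -5.2 199.3]
l 1.1 [126.3  -6.  204.6]
l 1.2 [144.9  -6.9 208.1]
l 1.3 [163.8  -7.8 209.7]
l 1.4 [182.7  -8.7 209.4]
l 1.5 [201.5  -9.6 207.2]
l 1.6 [219.9 -10.5 203.2]
l 1.7 [237.9 -11.4 197.3]
[223.6 -10.7 202.2] [229.  -10.9 200.5]
```

Request:
step_arm --rows '[{"offset": [0, -0.7, 0], "rotation": [0, 0, 0], "fingers": 0.2}, {"offset": [-1.9, -0.7, 1.3], "rotation": [0, 0, 0], "fingers": 0.2}, {"offset": [-3.8, -0.6, 2.7], "rotation": [0, 0, 0], "fingers": 0.2}]'

```text
t: 8.5
eef_pos: [0.46, 0.0239, 0.0377]
orientation: [0.0, 1.0, -0.023, 0.001]
ft_force: [3.4, -3.9, 1.2]
finger_gap: 0.337
gripper_force: 12.0
```

Request:
step_arm --rows '[{"offset": [-1.0, -0.5, 0.8], "rotation": [0, 0, 0], "fingers": 0.2}, {"offset": [-1.8, -0.5, 1.5], "rotation": [0, 0, 0], "fingers": 0.2}]'

```text
t: 8.7
eef_pos: [0.4582, 0.0238, 0.0392]
orientation: [-0.0, 1.0, -0.023, 0.0]
ft_force: [3.2, -0.7, 1.2]
finger_gap: 0.335
gripper_force: 12.0
```

Request:
step_arm --rows '[{"offset": [-1.7, 0.1, 1.5], "rotation": [0, 0, 0], "fingers": 0.2}, {"offset": [-3.3, 0.2, 3.1], "rotation": [0, 0, 0], "fingers": 0.2}, {"offset": [-4.8, 0.2, 4.8], "rotation": [0, 0, 0], "fingers": 0.2}]'

```text
t: 9.0
eef_pos: [0.4529, 0.0239, 0.044]
orientation: [-0.0, 1.0, -0.023, 0.0]
ft_force: [4.4, -0.3, 1.4]
finger_gap: 0.332
gripper_force: 12.0
```

Request:
step_arm --rows '[{"offset": [-2.8, 0.1, 3.7], "rotation": [0, 0, 0], "fingers": 0.2}, {"offset": [-5.1, 0.2, 7.6], "rotation": [0, 0, 0], "fingers": 0.2}, {"offset": [-7.2, 0.3, 11.7], "rotation": [0, 0, 0], "fingers": 0.2}, {"offset": [-8.7, 0.4, 16], "rotation": [0, 0, 0], "fingers": 0.2}, {"offset": [-10, 0.5, 20.4], "rotation": [0, 0, 0], "fingers": 0.2}, {"offset": [-10.6, 0.5, 25], "rotation": [0, 0, 0], "fingers": 0.2}, {"offset": [-11, 0.5, 29.6], "rotation": [0, 0, 0], "fingers": 0.2}]'

```text
t: 9.7
eef_pos: [0.4408, 0.0244, 0.0737]
orientation: [-0.0, 1.0, -0.023, -0.001]
ft_force: [-0.6, 0.9, -2.1]
finger_gap: 0.336
gripper_force: 12.0
```

Request:
step_arm --rows '[{"offset": [0.3, 0, 4.6], "rotation": [0, 0, 0], "fingers": 0.2}, {"offset": [0.9, 0, 9.1], "rotation": [0, 0, 0], "fingers": 0.2}, {"offset": [2, -0.1, 13.6], "rotation": [0, 0, 0], "fingers": 0.2}, {"offset": [3.5, -0.1, 17.9], "rotation": [0, 0, 0], "fingers": 0.2}, {"offset": [5.6, -0.2, 22.1], "rotation": [0, 0, 0], "fingers": 0.2}]'

```text
t: 10.2
eef_pos: [0.4468, 0.0241, 0.0958]
orientation: [-0.0, 1.0, -0.023, -0.001]
ft_force: [-4.3, 1.4, -0.8]
finger_gap: 0.334
gripper_force: 12.0
```

Request:
step_arm --rows '[{"offset": [2.3, -0.1, 3.9], "rotation": [0, 0, 0], "fingers": 0.2}, {"offset": [4.8, -0.2, 13], "rotation": [0, 0, 0], "fingers": 0.2}, {"offset": [7.6, -0.3, 22.1], "rotation": [0, 0, 0], "fingers": 0.2}, {"offset": [11, -0.5, 31], "rotation": [0, 0, 0], "fingers": 0.2}, {"offset": [14.7, -0.6, 39.6], "rotation": [0, 0, 0], "fingers": 0.2}]' --newtons 20

```text
t: 10.7
eef_pos: [0.4622, 0.0234, 0.1357]
orientation: [0.0, 1.0, -0.023, -0.0]
ft_force: [-2.6, 1.5, -4.1]
finger_gap: 0.331
gripper_force: 20.0
```

Request:
step_arm --rows '[{"offset": [4, -0.3, 8.5], "rotation": [0, 0, 0], "fingers": 0.2}, {"offset": [8.8, -0.5, 16.8], "rotation": [0, 0, 0], "fingers": 0.2}, {"offset": [19.3, -1, 32.6], "rotation": [0, 0, 0], "fingers": 0.2}, {"offset": [31.2, -1.5, 47.2], "rotation": [0, 0, 0], "fingers": 0.2}, {"offset": [44.6, -2.2, 60.6], "rotation": [0, 0, 0], "fingers": 0.2}, {"offset": [59.3, -2.9, 72.6], "rotation": [0, 0, 0], "fingers": 0.2}, {"offset": [75, -3.6, 83], "rotation": [0, 0, 0], "fingers": 0.2}, {"offset": [91.8, -4.4, 91.9], "rotation": [0, 0, 0], "fingers": 0.2}, {"offset": [109.3, -5.3, 99], "rotation": [0, 0, 0], "fingers": 0.2}]'

```text
t: 11.6
eef_pos: [0.572, 0.0182, 0.2355]
orientation: [-0.0, 1.0, -0.023, -0.0]
ft_force: [-4.0, 2.9, 0.3]
finger_gap: 0.332
gripper_force: 20.0
```

Run:
```python
from h import *
im=robot.get_image("side");cv2.imwrite("pics/s5.png",cv2.resize(im[100:340,150:470],None,fx=2.4,fy=2.4,interpolation=cv2.INTER_CUBIC))
```

```text
(no output)
```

View pics/s5.png

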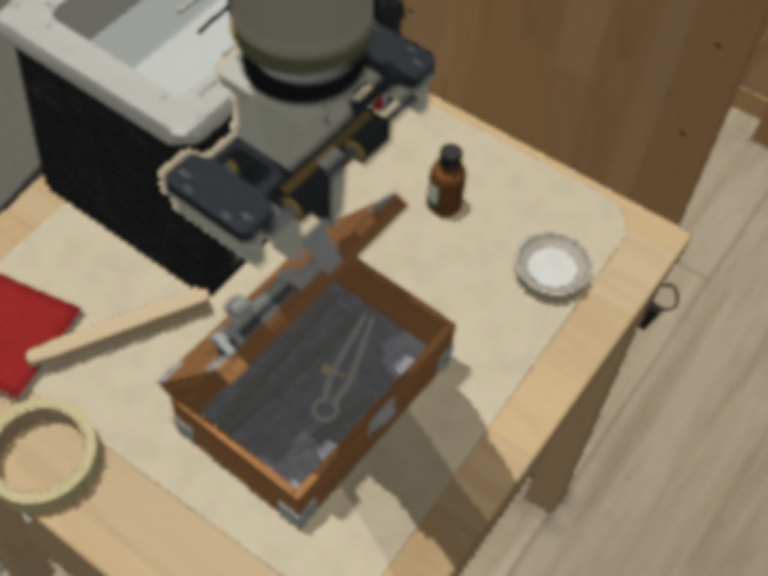

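Request:
step_arm --rows '[{"offset": [9, -0.4, 2.8], "rotation": [0, 0, 0], "fingers": 0.2}, {"offset": [18.1, -0.8, 5.3], "rotation": [0, 0, 0], "fingers": 0.2}, {"offset": [36.7, -1.7, 8.8], "rotation": [0, 0, 0], "fingers": 0.2}, {"offset": [55.6, -2.6, 10.4], "rotation": [0, 0, 0], "fingers": 0.2}, {"offset": [74.5, -3.5, 10.1], "rotation": [0, 0, 0], "fingers": 0.2}, {"offset": [84, -4, 9.2], "rotation": [0, 0, 0], "fingers": 0.2}, {"offset": [93.3, -4.4, 7.9], "rotation": [0, 0, 0], "fingers": 0.2}]'

```text
t: 12.35
eef_pos: [0.6672, 0.0139, 0.2441]
orientation: [-0.0, 1.0, -0.023, 0.002]
ft_force: [-0.9, 3.4, 9.6]
finger_gap: 0.325
gripper_force: 20.0
```

Request:
step_arm --rows '[{"offset": [4.5, -0.2, 0.5], "rotation": [0, 0, 0], "fingers": 0.2}, {"offset": [9, -0.4, 0], "rotation": [0, 0, 0], "fingers": 0.2}, {"offset": [14, -0.7, -1], "rotation": [0, 0, 0], "fingers": 0.2}, {"offset": [18.4, -0.9, -2.3], "rotation": [0, 0, 0], "fingers": 0.2}]'

```text
t: 12.75
eef_pos: [0.6843, 0.0131, 0.2407]
orientation: [-0.0, 1.0, -0.023, 0.001]
ft_force: [0.4, 3.6, 6.8]
finger_gap: 0.32
gripper_force: 20.0
```

Request:
step_arm --rows '[{"offset": [3, -0.1, -0.5], "rotation": [0, 0, 0], "fingers": 0.2}, {"offset": [5, -0.2, -1.2], "rotation": [0, 0, 0], "fingers": 0.2}, {"offset": [5, -0.2, -1.2], "rotation": [0, 0, 0], "fingers": 0.2}]'

```text
t: 13.05
eef_pos: [0.6896, 0.0128, 0.2394]
orientation: [-0.0, 1.0, -0.023, 0.002]
ft_force: [1.2, 3.0, 4.7]
finger_gap: 0.314
gripper_force: 20.0
```

Request:
step_arm --rows '[{"offset": [0, 0, 0], "rotation": [0, 0, 0], "fingers": 0.45}, {"offset": [0, 0, 0], "rotation": [0, 0, 0], "fingers": 0.45}, {"offset": [0, 0, 0], "rotation": [0, 0, 0], "fingers": 0.45}, {"offset": [0, 0, 20], "rotation": [0, 0, 0], "fingers": 0.45}, {"offset": [0, 0, 60], "rotation": [0, 0, 0], "fingers": 0.45}, {"offset": [-20, 0, 100], "rotation": [0, 0, 0], "fingers": 0.45}, {"offset": [-60, 0, 120], "rotation": [0, 0, 0], "fingers": 0.45}, {"offset": [-110, 40, 120], "rotation": [0, 0, 0], "fingers": 0.45}, {"offset": [-150, 80, 120], "rotation": [0, 0, 0], "fingers": 0.45}, {"offset": [-190, 120, 120], "rotation": [0, 0, 0], "fingers": 0.45}, {"offset": [-190, 170, 120], "rotation": [0, 0, 0], "fingers": 0.45}, {"offset": [-190, 220, 120], "rotation": [0, 0, 0], "fingers": 0.45}, {"offset": [-190, 220, 120], "rotation": [0, 0, 0], "fingers": 0.45}]'

```text
t: 14.35
eef_pos: [0.4968, 0.2375, 0.3582]
orientation: [-0.0, 1.0, -0.021, -0.0]
ft_force: [-1.0, 0.4, -0.0]
finger_gap: 0.451
gripper_force: 0.0
```

Run:
```python
from h import *
im=robot.get_image("top");cv2.imwrite("pics/t6.png",im)
im2=robot.get_image("side");cv2.imwrite("pics/s6.png",im2)
a=cv2.resize(im[140:300,150:400],None,fx=3,fy=3,interpolation=cv2.INTER_CUBIC)
cv2.imwrite("pics/t6c.png",a)
T=case((.5643,.0197,-.0477))
for l in(1.4,1.5,1.57,1.62,1.7):
    x=.07-.14*np.cos(l)
    P=[]
    for y in(.105,-.105):
        P.append(T((.07-.14*np.cos(l),y,.064+.14*np.sin(l))))          # inner front edge
        P.append(T((.07-.14*np.cos(l)+.016*np.sin(l),y,.064+.14*np.sin(l)+.016*np.cos(l)))) # outer
    print(l,((proj("top",P)-[150,140]+.5)*3-.5).round(0).tolist())
```

```text
1.4 [[95.0, 129.0], [96.0, 104.0], [429.0, 150.0], [431.0, 125.0]]
1.5 [[96.0, 107.0], [98.0, 81.0], [431.0, 128.0], [432.0, 103.0]]
1.57 [[97.0, 91.0], [99.0, 66.0], [432.0, 113.0], [433.0, 88.0]]
1.62 [[98.0, 80.0], [101.0, 56.0], [432.0, 102.0], [434.0, 77.0]]
1.7 [[100.0, 63.0], [103.0, 39.0], [433.0, 85.0], [435.0, 61.0]]
```

View pics/t6c.png

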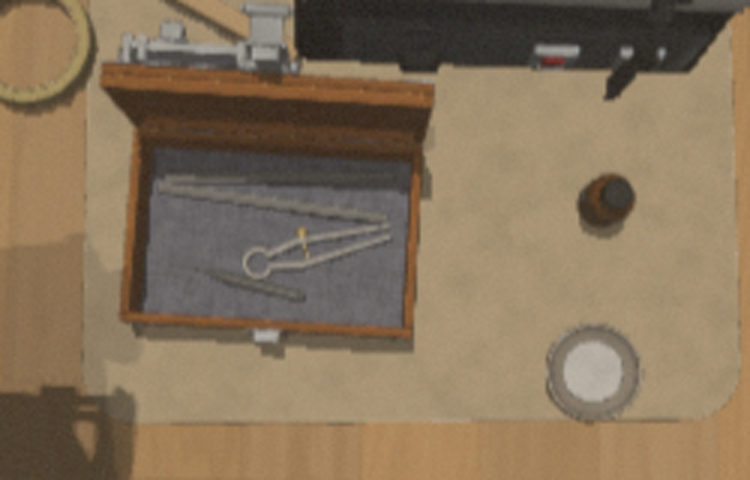

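Request:
step_arm --rows '[{"offset": [25, -40, 0], "rotation": [0, 0, 0], "fingers": 0}, {"offset": [50, -80, 0], "rotation": [0, 0, 0], "fingers": 0}, {"offset": [75, -120, 0], "rotation": [0, 0, 0], "fingers": 0}, {"offset": [100, -163, 0], "rotation": [0, 0, 0], "fingers": 0}, {"offset": [103, -163, -45], "rotation": [0, 0, 0], "fingers": 0}, {"offset": [103, -163, -90], "rotation": [0, 0, 0], "fingers": 0}, {"offset": [103, -163, -135], "rotation": [0, 0, 0], "fingers": 0}, {"offset": [103, -163, -168], "rotation": [0, 0, 0], "fingers": 0}, {"offset": [103, -163, -168], "rotation": [0, 0, 0], "fingers": 0}, {"offset": [103, -163, -168], "rotation": [0, 0, 0], "fingers": 0}]'

```text
t: 15.45
eef_pos: [0.6014, 0.0675, 0.1913]
orientation: [0.001, 1.0, -0.025, -0.0]
ft_force: [0.6, 0.3, 0.4]
finger_gap: 0.003
gripper_force: 0.0
```

Now approach the lid slowly.

Request:
step_arm --rows '[{"offset": [8, 0, 0], "rotation": [0, 0, 0], "fingers": 0}, {"offset": [16, 0, 0], "rotation": [0, 0, 0], "fingers": 0}, {"offset": [22, 0, 0], "rotation": [0, 0, 0], "fingers": 0}, {"offset": [26, 0, 0], "rotation": [0, 0, 0], "fingers": 0}, {"offset": [29, 0, 0], "rotation": [0, 0, 0], "fingers": 0}, {"offset": [32, 0, 0], "rotation": [0, 0, 0], "fingers": 0}]'

```text
t: 16.05
eef_pos: [0.6328, 0.0696, 0.1905]
orientation: [-0.0, 1.0, -0.023, -0.001]
ft_force: [-2.4, 0.5, 2.5]
finger_gap: 0.001
gripper_force: 1.2
```

Request:
step_arm --rows '[{"offset": [2, 0, 0], "rotation": [0, 0, 0], "fingers": 0}, {"offset": [4, 0, 0], "rotation": [0, 0, 0], "fingers": 0}, {"offset": [6, 0, 0], "rotation": [0, 0, 0], "fingers": 0}]'

```text
t: 16.35
eef_pos: [0.6387, 0.0693, 0.1902]
orientation: [0.0, 1.0, -0.024, -0.001]
ft_force: [-2.9, -1.1, -1.8]
finger_gap: 0.005
gripper_force: 1.2
```

Request:
step_arm --rows '[{"offset": [-8, 0, 0], "rotation": [0, 0, 0], "fingers": 0}, {"offset": [-30, 0, 0], "rotation": [0, 0, 0], "fingers": 0}, {"offset": [-40, 0, 45], "rotation": [0, 0, 0], "fingers": 0}, {"offset": [-50, 0, 90], "rotation": [0, 0, 0], "fingers": 0}, {"offset": [-60, 10, 130], "rotation": [0, 0, 0], "fingers": 0}, {"offset": [-80, 50, 150], "rotation": [0, 0, 0], "fingers": 0}, {"offset": [-110, 90, 160], "rotation": [0, 0, 0], "fingers": 0}, {"offset": [-135, 130, 160], "rotation": [0, 0, 0], "fingers": 0}, {"offset": [-135, 165, 160], "rotation": [0, 0, 0], "fingers": 0}, {"offset": [-135, 165, 160], "rotation": [0, 0, 0], "fingers": 0}, {"offset": [-135, 165, 160], "rotation": [0, 0, 0], "fingers": 0}]'

```text
t: 17.45
eef_pos: [0.5038, 0.2353, 0.3504]
orientation: [-0.0, 1.0, -0.022, 0.0]
ft_force: [1.0, -0.2, -0.5]
finger_gap: 0.006
gripper_force: 0.0
```

Run:
```python
from h import *
im=robot.get_image("top")
a=cv2.resize(im[140:300,150:400],None,fx=3,fy=3,interpolation=cv2.INTER_CUBIC)
cv2.imwrite("pics/t7c.png",a);s=robot.get_state();print(s["eef_pos"].round(3),s["ft_force"].round(1))
```

```text
[0.504 0.234 0.351] [ 0.4 -0.3 -0.2]
```

View pics/t7c.png

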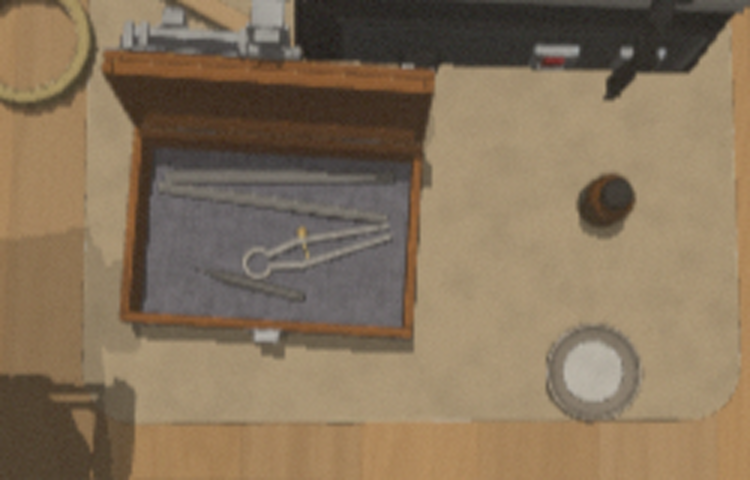

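The picture shows the lid's edge about 11 px further back: the left corner is now near row 52–75, which puts the lid at about 1.64 rad. The bottle and dish are where they were. I'm handing the job in.

```bash
python3 -c "
from workcell import robot
print(robot.sign_off())"
```

```text
the job is handed in; nothing more can be done
None
```

The case is open and handed in at about 17.5 s: the bolt went gently to its stop (at most 7.4 N read at the wrist), the hasp swung free without resistance, the lid stands at about 1.64 rad, and I touched nothing else on the mat.

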